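# Pop open the slide port of a photometer

### The job

Open the square-lidded slide port of the bench photometer for the next glass slide: with shut fingers press its lid in once at the raised pad on the front edge, as far as it goes but without forcing it, to trip its push-push latch. Take the fingers right away, let the lid swing up by itself, do not hold it or push it back, and watch until it has stayed fully open for a good two seconds. Leave the round vial port shut and the things on the bench where they are.

Things in the scene. Friction and masses are not known exactly. Their poses are not given: they have to be found in the camera images.
- photometer: Bench photometer, a low fixed case 240 mm deep (x), 250 wide (y), blue below, white above; sloping panel with screen and keys at its front (-x), behind it a flat deck 60 mm above the bench. Origin: centre of its underside, on the bench. The two port adapters stand side by side on the deck, 116 mm apart along y, in either order, facing the case's front.
- slide_port: The slide port with the square lid: a grey plate 104 x 94 mm on the deck (fixed, turned as the case), a black square collar 72 mm wide on it, open inside, and the lid. Origin: centre of the collar on the deck, 60 mm above the bench; the pad lies 32 mm in front of it (-x) while latched.
- slide_port_lid_press (a point): Centre of the top of the raised pad (12 mm deep, 30 wide, 2 high, grey) at the front edge of the SQUARE white lid (84 x 84 mm, 4 thick, with a 9 mm skirt), 10 mm in from that edge; 101 mm above the bench while latched. Site axes: x from the front edge back to the hinge, y to the left seen from the front, z out of the lid; they turn with the lid.
- slide_port_lid_hinge (a point): Middle of the square lid's hinge pin, 74 mm behind the pad and 97 mm above the bench; the hinge runs along y at the rear edge, so the front edge swings up and back, within 90 mm of the pin.
- slide_port_lid (a joint): Angle of the square lid, rad. 0: latched shut. Negative: pressed in; the latch trips at -0.03 to -0.04 (2 to 3 mm at the pad); springy end stop at -0.062 (4.5 mm). The pad resists with 2 to 3 N up to the stop. The lid is freed as the pad is released: a damped spring lifts it, at most 1 rad/s, to its stop at 1.25 (fully open, 2 s). Pressed less deep it stays shut.
- vial_port_lid (a joint): Angle of the ROUND white lid (84 mm across) of the other port, rad: same latch, same values, same pad. It must stay shut (0).
- vial_port_lid_press (a point): Centre of the top of the round lid's pad, as on the square lid.
- tube_clamp: Wooden test-tube clamp lying on the bench, 175 x 26 x 14 mm, beside the photometer. Loose. Origin: middle of its underside.
- binder_clip: Black binder clip with steel wire handles standing on its spine, 32 x 18 x 41 mm, near the photometer. Loose. Origin: centre of its underside.
- dye_vial: Amber glass vial with black cap, 25 mm across, 52 high, standing near the photometer. Loose. Origin: centre of its underside.
- glass_bowl: Clear glass bowl, 84 mm across, 38 high, near the photometer. Loose. Origin: centre of its underside.

How it is judged (in metres and radians):
On the way, in this order (a step that is already met when the one before it is completed fails the run):
1. the square lid is pressed in past the click, at its pad (horizontal distance between the grasp point and slide_port_lid_press below 0.028 m and value of joint slide_port_lid below -0.028 rad and contact force between the fingers and slide_port above 0.5 N).
2. the square lid has popped fully open and stays so for two seconds with nothing touching it (value of joint slide_port_lid above 1.15 rad and contact force between anything else and slide_port below 0.2 N), for 2 s.
At the end, for the whole second after the job is handed in: The square lid stands fully open (above 1.15 rad of its 1.25) and still, the round lid is latched shut (within -0.02 and 0.03 rad of 0), and each thing on the bench is within 15 mm of where it stood (value of joint slide_port_lid above 1.15 rad and not (velocity of joint slide_port_lid below -0.05 rad/s) and velocity of joint slide_port_lid below 0.05 rad/s and value of joint vial_port_lid between -0.02 and 0.03 rad and distance of each of tube_clamp, binder_clip, dye_vial, glass_bowl from where it was at the start of the episode below 0.015 m); the robot touches nothing.
It fails at once if the square lid is pushed back down after it has popped (value of joint slide_port_lid between 0.1 and 1 rad and velocity of joint slide_port_lid below -0.25 rad/s).
It fails at once if the square lid is held or carried: still touched when it has swung more than two thirds of the way open (value of joint slide_port_lid above 0.9 rad and contact force between anything else and slide_port above 0.5 N).
It fails at once if the slide port is forced with more than 45 N (contact force between anything else and slide_port above 45 N).
It fails at once if the round lid of the vial port is pressed in or opened (value of joint vial_port_lid below -0.02 rad or value of joint vial_port_lid above 0.05 rad).
It fails at once if a thing on the bench is knocked or lifted (distance of any of tube_clamp, binder_clip, dye_vial, glass_bowl from where it was at the start of the episode above 0.02 m).
It also fails if it takes over 38 s, if anything falls off the work surface, if the arm or the gripper's body presses on something with over 40 N, if the wrist force passes 120 N, or if a joint passes its speed limit or range.

### The arm

A 6-joint arm with a two-finger parallel gripper is mounted at the origin on the work surface. World frame = base frame: x ahead of the robot, y to its left, z up, the work surface at z = 0. Lengths are in m, angles in degrees, forces in N, time in s.
With the tool pointing down it reaches from about 0.3 to 0.775 m from the base axis. Payload 14.6 kg.
Tool frame: the origin (TCP) lies between the finger pads; the fingertips stand 17 mm ahead of it and the grasp point (between the pads) lies 2 mm behind it; x points along the fingers, y is the direction in which the jaws open and shut, and the axes are right-handed (so a half turn about x gives the same grasp; the last joint's range is limited). The gripper opens to 85 mm and grips with 20 to 120 N. Pads are 22 mm wide; open, the fingers measure 114 mm over their backs; the gripper's body (76 mm by 85 mm) begins 54 mm behind the grasp point. The pads swing forward as they close: fully open they stand 13 mm farther back than shut.
Start: joints at [-73.43, 17.183, 87.147, -0, 75.671, -3.816], TCP at [0.192, -0.516, 0.21] pointing down, gripper open.
Joint ranges: [-173.82, 173.82], [-45.26, 126.66], [13.44, 144.39], [-59.66, 239.66], [0, 175.72], [-146.38, 146.38]. Speed limits (degrees/s): [127.2, 127.2, 147.25, 180, 180, 180].

### API

Orientations are given as [roll, pitch, yaw] about the fixed x, y, z axes, in that order (R = Rz(yaw) Ry(pitch) Rx(roll)).
In Python, from bench import read_state, snapshot, calibration, hand_in, cut_out, landmark_of gives the robot as it stands. The module is installed in compiled form; this text tells all that it offers.
- The arm moves only by the tool play_rows, never from a script. Its arguments are lists of equal length, an entry for each row: "grip": the finger opening in cm, from 0 to 8.54; "linear": the shift along the tool's x, y, z in cm, a list of three; "yaw": the turn about the tool's x in degrees. In form: {"grip": [grip, ...], "linear": [[tx, ty, tz], ...], "yaw": [yaw, ...]}. A call has 1 to 10 rows; each row is the pose to reach, as a shift and turn from the pose commanded when the call began, along the tool's axes at that moment; what a row does not reach only later rows make up. A row lasts 1/8 s, in which the tool goes at most 62.5 mm and 10.7 degrees, less where a joint would pass 70% of its speed; a pose out of reach is approached as far as the arm can. A call with a gripper value outside its range is refused whole. The fingers move at their own pace and stop on an object; "squeeze" is the grip in N (left out, the last holds). Time passes only in rows, so rows that repeat a pose let the fingers close. It gives the time, the measured TCP pose, the force and the opening at its end, in the units of the state.
- read_state(): the state, without advancing time (a new reading comes with each control period).
- snapshot(name): name is "scene" or "top" or "wrist"; returns (picture, depth): 420x560x3 uint8, red, green, blue; 420x560 float32, m along the optical axis (not along the pixel's ray), 0 where there is no reading.
- calibration(name): a dict with "fx", "fy", "cx", "cy" (pixels), "k1" (the pictures are not rectified: a ray, as slopes to the right and down, at radius r is drawn at 1 + k1 r^2 times it, then the intrinsics apply), "position" and "orientation" of the camera in the world. Camera axes: x right, y down, z forward; pixel columns grow to the right and rows downward; lengths in m; the calibration is good to about 2 mm. A picture is of the moment at which its call begins: read the wrist's pose just before it. calibration takes no time and is no camera call; for the wrist camera it gives the pose at the moment of the call.
- hand_in(): hands the job in, once; it reports no verdict.
Trained networks look in the newest picture that a camera, given by its name, has taken for a name from the list of things; names that differ only in an ending like _2 or _b are one class to them, and where a whole thing is asked for, a point or a joint stands for the part that bears it (a point fixed in the world has none). Each returns a list of dicts, best first, with "confidence" (0 to 1); they miss things now and then, are a little off and sometimes report something else, mostly with a low value. They report only what shows in the picture. A call takes as long as a camera call.
- cut_out(camera, label): "mask" (420x560 bool, what is visible of it).
- landmark_of(camera, label): "at" ([x, y, z] in m, in world coordinates, good to about 4 mm: a listed point, or the origin of a listed thing).
The state is a dict: "time_s": time; "qpos": joint angles; "qvel": joint speeds; "joint_torque": joint torques, N m; "tcp_pos": TCP position; "orientation": TCP orientation; "force": force on the tool from outside, world axes, zero at the start; "moment": the same for the moment, N m; "grip_width": finger opening in m.
Only numpy, scipy, OpenCV 4.12 (cv2) and the standard library are available. Lean on these libraries where they do the work, as an engineer would, in place of code of your own. Each camera call takes 0.05 s, during which the arm holds its last target.

## Working session

There is one attempt and no reset: what is moved stays moved. The work goes in short steps, Python scripts to look and compute and a tool call to move; the robot and the scene stay as the last step left them, time stands still between calls to the robot, and variables do not carry over. Pictures are saved under pics/ and viewed, and the job is handed in when it is done.

Besides the shell and the picture viewer there is one more tool, called after "Emit:" as a command line: name --pt "numbers of a row" for each row, then --argument value for the rest. play_rows: Moves the arm, as the interface text tells. Its arguments: {"type":"object","properties":{"grip":{"type":"array","items":{"type":"number"}},"linear":{"type":"array","items":{"type":"array","items":{"type":"number"}}},"yaw":{"type":"array","items":{"type":"number"}},"squeeze":{"type":"number"}},"required":["grip","linear","yaw"]}

```bash
mkdir -p pics
python3 - <<'E'
from bench import *
import cv2,numpy as np
s=read_state();print(s['time_s'],s['tcp_pos'],s['orientation'],s['grip_width'],s['force'])
for c in ['scene','top']:
    im,d=snapshot(c);cv2.imwrite(f'pics/{c}0.png',im[:,:,::-1]);np.save(f'pics/{c}d.npy',d)
    k=calibration(c);print(c,k)
    for l in ['slide_port_lid_press','vial_port_lid_press','slide_port','slide_port_lid_hinge','photometer']:
        for r in landmark_of(c,l)[:2]: print(l,np.round(r['at'],4),round(r['confidence'],2))
print(read_state()['time_s'])
E
```

```text
0.0 [ 0.19150105 -0.51528152  0.20927641] [-94.12935705  89.92915528 106.2551933 ] 0.08543243621580841 [ 0.45037204 -0.31401937  0.3091632 ]
scene {'fx': 416.2037313651396, 'fy': 416.2037313651396, 'cx': 276.7591085854215, 'cy': 209.90224158684666, 'k1': -0.07472338742351656, 'position': array([0.9162808 , 0.794987  , 0.66044389]), 'orientation': array([-125.31925388,    0.40674266,  150.75335974])}
slide_port_lid_press [0.5757 0.1696 0.1031] 0.87
vial_port_lid_press [0.556  0.0576 0.105 ] 0.94
slide_port [0.6054 0.165  0.0589] 0.56
slide_port_lid_hinge [0.6486 0.1594 0.0962] 0.64
photometer [ 0.5788  0.1102 -0.0015] 0.91
top {'fx': 443.9815982360218, 'fy': 443.9815982360218, 'cx': 279.1332096355293, 'cy': 202.4517340115302, 'k1': -0.03153213801764356, 'position': array([0.46820633, 0.12085678, 1.06841969]), 'orientation': array([-1.77951542e+02, -8.70732133e-03, -9.13205499e+01])}
slide_port_lid_press [0.5766 0.1694 0.0982] 0.6
vial_port_lid_press [0.5532 0.0536 0.102 ] 0.73
slide_port [0.6066 0.1658 0.0616] 0.62
slide_port [ 5.323e-01 -8.790e-02 -2.000e-04] 0.17
slide_port_lid_hinge [0.648  0.1539 0.0996] 0.76
photometer [ 0.5781  0.1081 -0.0035] 0.85
0.6
```

View pics/scene0.png

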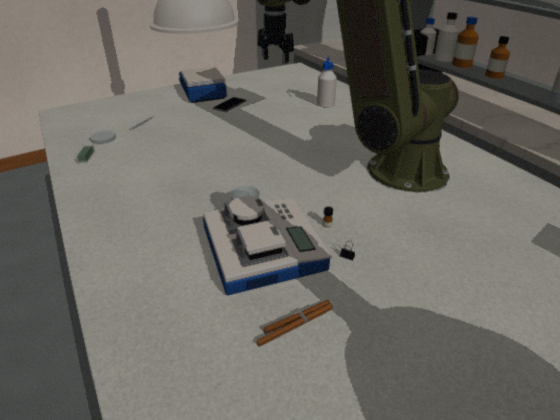

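View pics/top0.png

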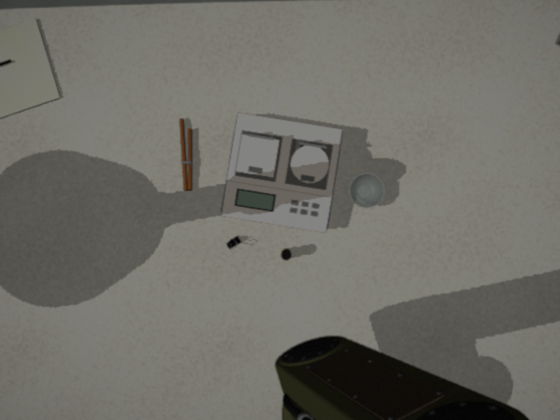

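```bash
cat > h.py <<'E'
from bench import *
import cv2,numpy as np
from scipy.spatial.transform import Rotation as R
def pix2w(c,u,v,d,k=None):
    k=k or calibration(c)
    K=np.array([[k['fx'],0,k['cx']],[0,k['fy'],k['cy']],[0,0,1]])
    p=cv2.undistortPoints(np.array([[[u,v]]],float),K,np.array([k['k1'],0,0,0,0]))[0,0]
    return R.from_euler('xyz',k['orientation'],degrees=True).apply(np.array([p[0],p[1],1])*d)+k['position']
def tool(s): return R.from_euler('xyz',s['orientation'],degrees=True)
def shift(target,s=None):
    s=s or read_state(); return tool(s).inv().apply(np.array(target)-s['tcp_pos'])*100
E
python3 - <<'E'
from h import *
s=read_state();print(tool(s).as_matrix().round(3),s['qpos'])
d=np.load('pics/topd.npy')
im=cv2.imread('pics/top0.png')
cv2.imwrite('pics/top0z.png',cv2.resize(im[100:240,210:350],None,fx=4,fy=4,interpolation=cv2.INTER_CUBIC))
for u,v in [(256,170),(307,179),(262,135),(258,155)]: print(u,v,d[v,u],pix2w('top',u,v,d[v,u]).round(4))
for l in ['slide_port_lid','vial_port_lid']:
    for r in cut_out('top',l)[:1]:
        m=r['mask'];v,u=np.nonzero(m);print(l,r['confidence'],m.sum(),u.mean(),v.mean(),cv2.minAreaRect(np.c_[u,v].astype(np.float32)))
print('shift above pad',shift([0.576,0.1695,0.21]))
E
```

```text
[[-0.     0.348 -0.937]
 [ 0.    -0.937 -0.348]
 [-1.    -0.    -0.   ]] [-7.34301775e+01  1.71832792e+01  8.71481802e+01  2.95967656e-04
  7.56701084e+01 -3.81822404e+00]
256 170 0.96744436 [0.5746 0.1687 0.1041]
307 179 0.9686666 [0.5525 0.0579 0.1022]
262 135 1.0111029 [0.6588 0.1554 0.0635]
258 155 0.9766309 [0.6085 0.164  0.0961]
slide_port_lid 0.97 1420 257.4253521126761 156.0007042253521 ((257.5975036621094, 155.51559448242188), (38.391693115234375, 38.51018524169922), 9.090276718139648)
vial_port_lid 0.93 1108 309.23194945848377 164.06046931407943 ((309.0, 164.5), (37.0, 36.0), 90.0)
shift above pad [-1.02908252e-02 -5.08225231e+01 -5.98958718e+01]
```

View pics/top0z.png

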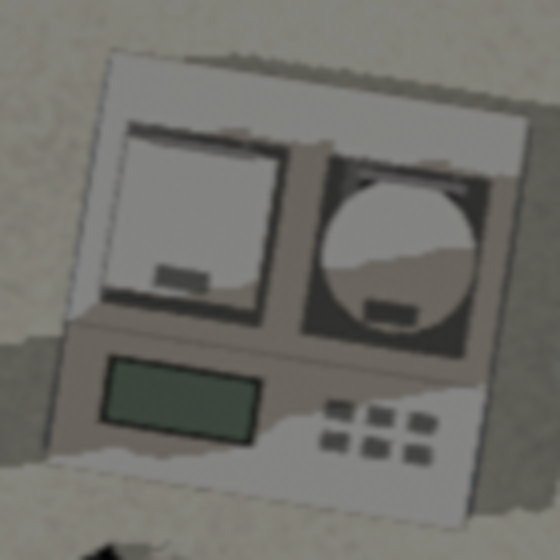

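Emit:
play_rows --grip '[0,0,0,0,0,0,0,0,0,0]' --pt "0 -2 -2.4" --pt "0 -6 -7" --pt "0 -10 -11.8" --pt "0 -14 -16.5" --pt "0 -18 -21.2" --pt "0 -22 -25.9" --pt "0 -26 -30.6" --pt "0 -30 -35.4" --pt "0 -34 -40" --pt "0 -38 -44.8" --yaw '[0,0,0,0,0,0,0,0,0,0]' --squeeze 20

```text
time_s: 1.95
tcp_pos: [0.4799, -0.0013, 0.2102]
orientation: [150.0, 90.0, -9.6]
force: [1.1, -1.3, 0.6]
grip_width: 0.0002
```

Run:
```python
from h import *
s=read_state();print(s['time_s'],s['tcp_pos'],s['qpos'],s['force'],s['grip_width'])
print(shift([0.5755,0.169,0.21]))
```

```text
1.95 [ 0.47987967 -0.00127447  0.21018899] [-4.52397395e+00  8.15620987e+00  9.81254125e+01 -4.35277921e-03
  7.36718116e+01  6.50844667e+01] [ 1.14679621 -1.32717283  0.59113296] 0.00020123801912604673
[  0.02426196 -12.62834786 -14.89600776]
```

Emit:
play_rows --grip '[0,0,0,0,0,0]' --pt "0 -4 -4.7" --pt "0 -8 -9.4" --pt "0 -11.5 -13.5" --pt "0 -12.6 -14.9" --pt "0 -12.6 -14.9" --pt "0 -12.6 -14.9" --yaw '[6,12,19,26,31,31]'

```text
time_s: 2.7
tcp_pos: [0.5749, 0.1669, 0.2097]
orientation: [27.5, 90.0, -163.0]
force: [-0.4, 0.1, -0.0]
grip_width: 0.0001
```

Run:
```python
from h import *
s=read_state();print(s['time_s'],s['tcp_pos'],s['qpos'],s['force'],s['grip_width'])
print(tool(s).as_matrix().round(3))
k=calibration('wrist')
im,d=snapshot('wrist');cv2.imwrite('pics/w1.png',im[:,:,::-1])
for l in ['slide_port_lid_press','vial_port_lid_press','slide_port_lid_hinge']:
    for r in landmark_of('wrist',l)[:2]: print(l,np.round(r['at'],4),round(r['confidence'],2))
np.save('pics/w1d.npy',d);import pickle;pickle.dump(k,open('pics/w1k','wb'))
```

```text
2.7 [0.57487667 0.16688449 0.20966889] [ 1.26831941e+01  2.34520762e+01  7.87406014e+01 -1.67557318e-03
  7.78291194e+01  1.13243271e+02] [-0.44296351  0.10033304 -0.00388588] 0.00011772747733685364
[[-0.    -0.183 -0.983]
 [-0.    -0.983  0.183]
 [-1.     0.     0.   ]]
slide_port_lid_press [0.5744 0.1694 0.1024] 0.73
slide_port_lid_press [ 0.5263 -0.0866 -0.003 ] 0.38
vial_port_lid_press [0.5551 0.0573 0.1041] 0.68
slide_port_lid_hinge [0.6485 0.1539 0.0972] 0.69
```

View pics/w1.png

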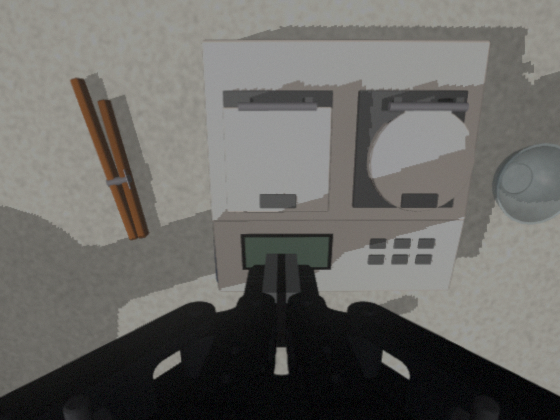

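The picture shows the square lid left, its pad at pixel (278,201), the round lid right, and the fingers square to the case. I descend to just above the pad.

Emit:
play_rows --grip '[0,0,0,0,0,0]' --pt "2 -0.1 0" --pt "5 -0.2 0" --pt "7.5 -0.2 0" --pt "8.4 -0.2 0" --pt "8.6 -0.2 0" --pt "8.6 -0.2 0" --yaw '[0,0,0,0,0,0]'

```text
time_s: 3.65
tcp_pos: [0.5757, 0.1687, 0.1249]
orientation: [-154.2, 89.9, 15.2]
force: [0.3, -0.3, 0.1]
grip_width: -0.0002
```

Run:
```python
from h import *
import pickle
k=pickle.load(open('pics/w1k','rb'));d=np.load('pics/w1d.npy');print(pix2w('wrist',278,201,d[201,278],k))
s=read_state();print(s['time_s'],s['tcp_pos'],s['force'])
im,_=snapshot('scene');cv2.imwrite('pics/s2.png',cv2.resize(im[150:310,180:350,::-1],None,fx=4,fy=3.7))
```

```text
[0.57552085 0.16962484 0.10108255]
3.65 [0.57570929 0.1687407  0.12487977] [ 0.25337778 -0.27039135  0.11262423]
```

View pics/s2.png

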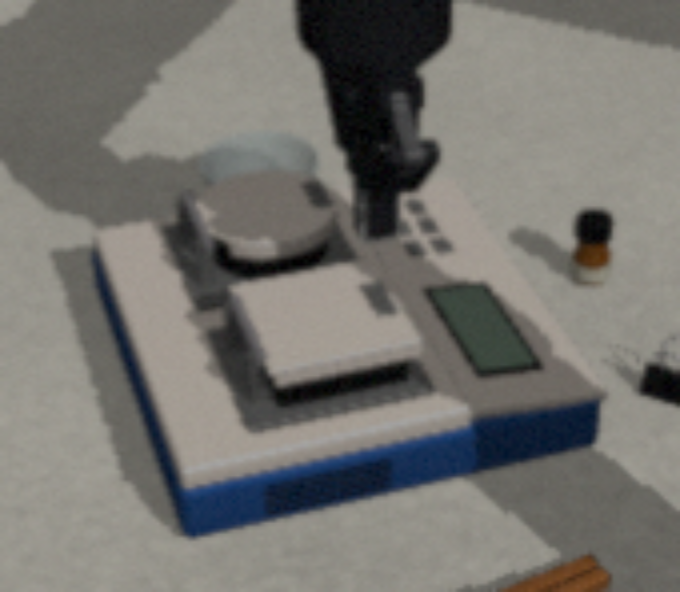

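Run:
```python
from h import *
k=calibration('scene');Rc=R.from_euler('xyz',k['orientation'],degrees=True)
K=np.array([[k['fx'],0,k['cx']],[0,k['fy'],k['cy']],[0,0,1]])
def proj(p):
    q=Rc.inv().apply(np.array(p)-k['position']);return cv2.projectPoints(q.reshape(1,3),np.zeros(3),np.zeros(3),K,np.array([k['k1'],0,0,0,0]))[0].ravel().round(1)
s=read_state();t=s['tcp_pos'];print(t,'tcp',proj(t),'tip',proj(t-[0,0,.017]),'pad',proj([.5755,.169,.101]), proj([.5755,.169,.141]))
im,d=snapshot('scene')
for v in range(190,236,3): print(v,d[v,275].round(3),pix2w('scene',275,v,d[v,275],k).round(3),im[v,275])
cv2.imwrite('pics/s3.png',cv2.resize(im[150:310,180:350,::-1],None,fx=4,fy=3.7))
k=calibration('wrist');im,d=snapshot('wrist');cv2.imwrite('pics/w3.png',im[:,:,::-1])
```

```text
[0.57572666 0.16874416 0.1249096 ] tcp [274.4 221.5] tip [274.5 227.8] pad [274.7 230.4] [274.5 215.5]
190 0.791 [0.596 0.209 0.234] [36 39 42]
193 0.791 [0.597 0.212 0.229] [11 18 13]
196 0.0 [0.916 0.795 0.66 ] [12 10 14]
199 0.801 [0.597 0.211 0.215] [12  9  9]
202 0.826 [0.588 0.196 0.196] [ 9  4 11]
205 0.853 [0.58  0.179 0.176] [19 22 21]
208 0.855 [0.58  0.181 0.169] [18 18 18]
211 0.861 [0.58  0.18  0.161] [25 27 28]
214 0.874 [0.577 0.174 0.148] [75 75 72]
217 1.014 [0.524 0.078 0.06 ] [110 105 100]
220 1.006 [0.53  0.087 0.059] [103  98  91]
223 0.992 [0.537 0.1   0.061] [106 101  96]
226 0.922 [0.566 0.153 0.099] [93 92 86]
229 0.906 [0.574 0.167 0.103] [77 78 74]
232 0.899 [0.578 0.175 0.102] [74 74 72]
235 0.889 [0.584 0.185 0.103] [135 130 121]
```

View pics/s3.png

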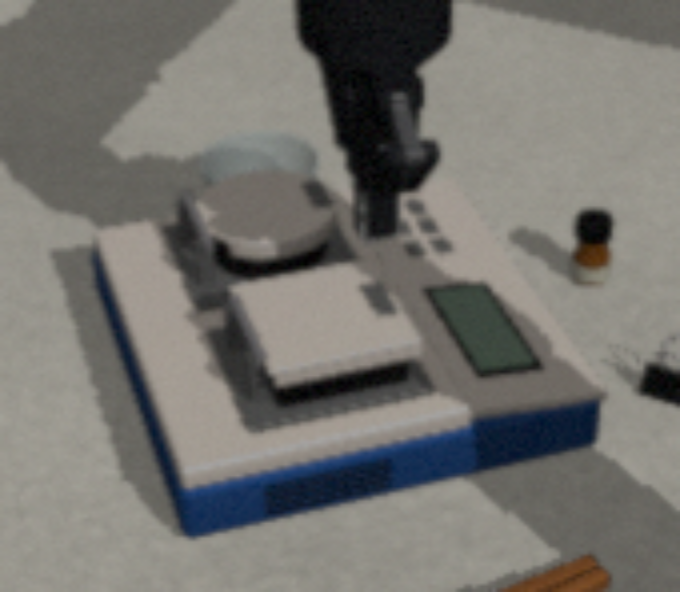

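View pics/w3.png

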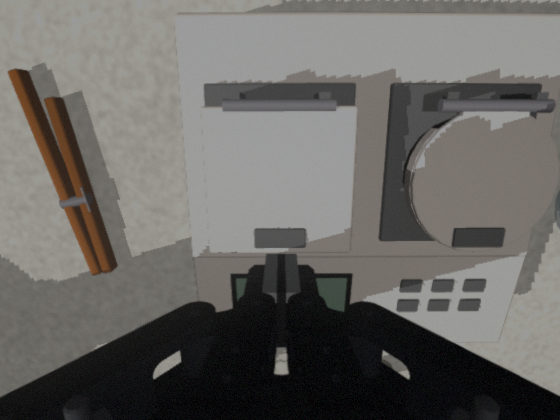

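Run:
```python
from h import *
im,d=snapshot('wrist');k=calibration('wrist')
for v in range(232,300,6): print(v,[ (pix2w('wrist',u,v,d[v,u],k).round(3).tolist(), round(float(d[v,u]),3)) for u in (272,288)])
print(k['position'],read_state()['tcp_pos'])
```

```text
232 [([0.58, 0.174, 0.1], 0.199), ([0.578, 0.165, 0.1], 0.199)]
238 [([0.576, 0.174, 0.1], 0.2), ([0.575, 0.165, 0.101], 0.199)]
244 [([0.573, 0.175, 0.1], 0.201), ([0.571, 0.166, 0.1], 0.201)]
250 [([0.569, 0.176, 0.099], 0.203), ([0.567, 0.167, 0.099], 0.203)]
256 [([0.587, 0.171, 0.152], 0.147), ([0.586, 0.164, 0.152], 0.146)]
262 [([0.587, 0.171, 0.157], 0.142), ([0.586, 0.164, 0.159], 0.14)]
268 [([0.587, 0.171, 0.164], 0.135), ([0.586, 0.164, 0.164], 0.135)]
274 [([0.588, 0.17, 0.17], 0.13), ([0.586, 0.164, 0.17], 0.13)]
280 [([0.587, 0.17, 0.173], 0.126), ([0.586, 0.165, 0.174], 0.125)]
286 [([0.588, 0.17, 0.179], 0.12), ([0.586, 0.165, 0.178], 0.122)]
292 [([0.587, 0.17, 0.182], 0.118), ([0.586, 0.165, 0.183], 0.117)]
298 [([0.588, 0.17, 0.187], 0.113), ([0.588, 0.165, 0.189], 0.111)]
[0.64464323 0.15612967 0.28768528] [0.57553269 0.1687322  0.12453297]
```

Both cameras put the fingertips at z≈0.148, about 40 mm higher than TCP minus 17 mm would give. The horizontal position is right. I'll descend in small steps and watch the force, without trusting either height.

Emit:
play_rows --grip '[0,0,0,0,0,0]' --pt "0.3 0 0" --pt "0.5 0 0" --pt "0.7 0 0" --pt "0.8 0 0" --pt "0.9 0 0" --pt "0.9 0 0" --yaw '[0,0,0,0,0,0]'

```text
time_s: 4.6
tcp_pos: [0.5753, 0.1687, 0.1148]
orientation: [1.5, 90.0, 170.8]
force: [-0.2, -0.2, -0.2]
grip_width: 0.0003
```

Run:
```python
from h import *
s=read_state();print(s['time_s'],s['tcp_pos'],s['force'])
im,d=snapshot('wrist');k=calibration('wrist');cv2.imwrite('pics/w4.png',im[:,:,::-1])
for v in range(232,275,6): print(v,[ (pix2w('wrist',u,v,d[v,u],k).round(3).tolist(), round(float(d[v,u]),3)) for u in (272,288)])
im,d=snapshot('scene');cv2.imwrite('pics/s4.png',cv2.resize(im[150:310,180:350,::-1],None,fx=4,fy=3.7))
for l in ['slide_port_lid_press']:
  for r in landmark_of('wrist',l)[:1]: print(r)
```

```text
4.6 [0.57528834 0.16869327 0.1148408 ] [-0.15927402 -0.15795283 -0.20639963]
232 [([0.583, 0.173, 0.099], 0.189), ([0.581, 0.164, 0.099], 0.19)]
238 [([0.579, 0.173, 0.1], 0.19), ([0.578, 0.165, 0.1], 0.19)]
244 [([0.576, 0.174, 0.101], 0.19), ([0.574, 0.165, 0.099], 0.191)]
250 [([0.573, 0.175, 0.1], 0.191), ([0.571, 0.166, 0.1], 0.191)]
256 [([0.587, 0.171, 0.142], 0.147), ([0.585, 0.164, 0.141], 0.148)]
262 [([0.587, 0.171, 0.147], 0.142), ([0.586, 0.164, 0.148], 0.141)]
268 [([0.587, 0.171, 0.154], 0.135), ([0.586, 0.164, 0.154], 0.136)]
274 [([0.587, 0.17, 0.158], 0.131), ([0.586, 0.164, 0.16], 0.13)]
{'at': [0.5756, 0.1701, 0.1012], 'confidence': 0.88}
```

View pics/s4.png

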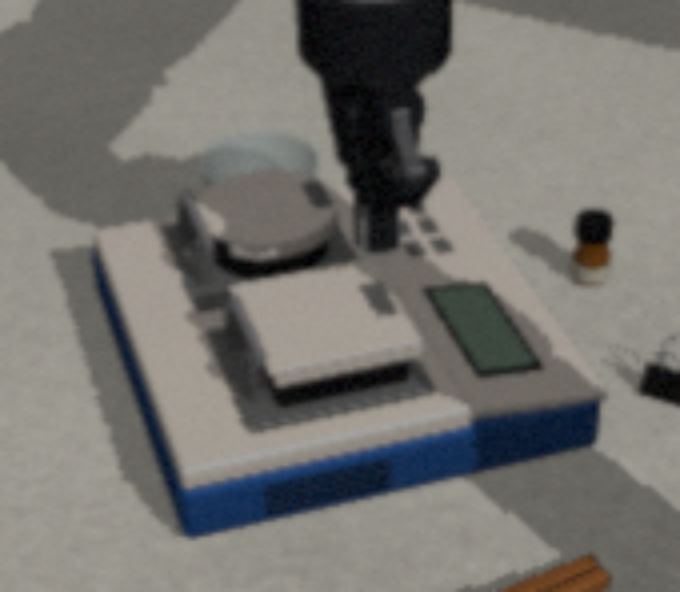

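No force there, and the pad is still shut at z 0.101, so the cameras' height is right. I continue down.

Emit:
play_rows --grip '[0,0,0,0,0,0,0]' --pt "0.4 0 0" --pt "0.9 0 0" --pt "1.4 0 0" --pt "1.9 0 0" --pt "2.3 0 0" --pt "2.6 0 0" --pt "2.6 0 0" --yaw '[0,0,0,0,0,0,0]'

```text
time_s: 5.62
tcp_pos: [0.5752, 0.1687, 0.0887]
orientation: [24.0, 90.0, -166.7]
force: [1.7, 0.0, -0.2]
grip_width: -0.0001
```

Run:
```python
from h import *
s=read_state();print(s['time_s'],s['tcp_pos'],s['force'])
im,d=snapshot('wrist');k=calibration('wrist');cv2.imwrite('pics/w5.png',im[:,:,::-1])
for v in range(238,275,4): print(v,[ (pix2w('wrist',u,v,d[v,u],k).round(3).tolist(), round(float(d[v,u]),3)) for u in (272,288)])
im,d=snapshot('scene');cv2.imwrite('pics/s5.png',cv2.resize(im[150:310,180:350,::-1],None,fx=4,fy=3.7))
```

```text
5.625 [0.5752129  0.1686644  0.08870104] [ 1.66175095  0.03727187 -0.1947457 ]
238 [([0.588, 0.171, 0.098], 0.164), ([0.587, 0.164, 0.098], 0.164)]
242 [([0.586, 0.171, 0.098], 0.165), ([0.585, 0.164, 0.099], 0.164)]
246 [([0.584, 0.172, 0.098], 0.165), ([0.583, 0.164, 0.098], 0.165)]
250 [([0.583, 0.172, 0.098], 0.165), ([0.581, 0.165, 0.098], 0.165)]
254 [([0.587, 0.171, 0.114], 0.149), ([0.586, 0.164, 0.114], 0.149)]
258 [([0.587, 0.171, 0.118], 0.145), ([0.586, 0.164, 0.118], 0.145)]
262 [([0.587, 0.171, 0.122], 0.142), ([0.586, 0.164, 0.122], 0.141)]
266 [([0.587, 0.171, 0.126], 0.138), ([0.586, 0.164, 0.126], 0.137)]
270 [([0.587, 0.17, 0.131], 0.133), ([0.586, 0.164, 0.131], 0.133)]
274 [([0.587, 0.171, 0.132], 0.131), ([0.586, 0.164, 0.134], 0.13)]
```

View pics/s5.png

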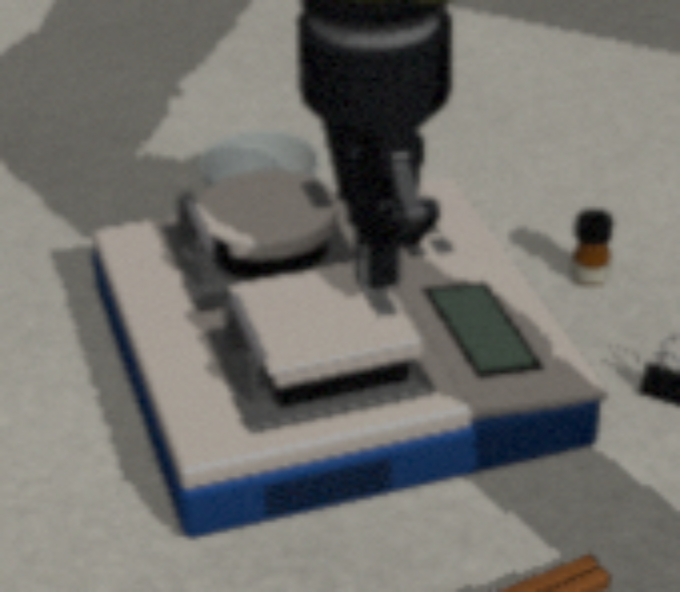

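Emit:
play_rows --grip '[0,0,0,0,0]' --pt "0.3 0 0" --pt "0.5 0 0" --pt "0.7 0 0" --pt "0.8 0 0" --pt "0.8 0 0" --yaw '[0,0,0,0,0]'

```text
time_s: 6.35
tcp_pos: [0.5753, 0.1687, 0.0808]
orientation: [18.4, 90.0, -172.2]
force: [0.0, 0.3, -0.5]
grip_width: 0.0003
```

Emit:
play_rows --grip '[0,0]' --pt "0.1 0 0" --pt "0.1 0 0" --yaw '[0,0]'

```text
time_s: 6.6
tcp_pos: [0.5754, 0.1687, 0.08]
orientation: [-151.6, 90.0, 17.7]
force: [0.2, -0.5, 1.1]
grip_width: 0.0002
```

Emit:
play_rows --grip '[0,0]' --pt "0.1 0 0" --pt "0.1 0 0" --yaw '[0,0]'

```text
time_s: 6.85
tcp_pos: [0.5753, 0.1687, 0.0789]
orientation: [-129.0, 90.0, 40.4]
force: [-0.8, 0.1, 2.4]
grip_width: 0.0002
```

Emit:
play_rows --grip '[0,0]' --pt "0.1 0 0" --pt "0.1 0 0" --yaw '[0,0]'

```text
time_s: 7.1
tcp_pos: [0.5753, 0.1687, 0.0779]
orientation: [-109.6, 90.0, 59.8]
force: [1.1, 1.3, 2.4]
grip_width: 0.0003
```

Emit:
play_rows --grip '[0,0]' --pt "0.1 0 0" --pt "0.1 0 0" --yaw '[0,0]'

```text
time_s: 7.35
tcp_pos: [0.5753, 0.1687, 0.0768]
orientation: [1.7, 90.0, 171.0]
force: [-0.5, 0.8, 2.0]
grip_width: -0.0
```

Emit:
play_rows --grip '[0,0]' --pt "0.1 0 0" --pt "0.1 0 0" --yaw '[0,0]'

```text
time_s: 7.6
tcp_pos: [0.5753, 0.1687, 0.0758]
orientation: [-14.6, 90.0, 154.8]
force: [-0.4, 0.4, 1.7]
grip_width: 0.0003
```

Run:
```python
from h import *
s=read_state();print(s['time_s'],s['tcp_pos'],s['force'])
im,d=snapshot('wrist');k=calibration('wrist');cv2.imwrite('pics/w6.png',im[:,:,::-1])
for v in range(150,262,8): print(v,[ (pix2w('wrist',u,v,d[v,u],k).round(4).tolist()) for u in (240,330)])
print(read_state()['force'])
```

```text
7.6 [0.5752961  0.16870452 0.07580208] [-0.35283854  0.41426482  1.69647294]
150 [[0.6326, 0.1754, 0.0964], [0.6259, 0.1393, 0.097]]
158 [[0.6294, 0.1762, 0.0959], [0.6229, 0.1399, 0.0984]]
166 [[0.6262, 0.1769, 0.0962], [0.6194, 0.1403, 0.0973]]
174 [[0.6231, 0.1774, 0.0973], [0.6158, 0.1406, 0.0957]]
182 [[0.6194, 0.1785, 0.0953], [0.6126, 0.1412, 0.0965]]
190 [[0.6162, 0.1791, 0.0961], [0.6091, 0.1416, 0.0958]]
198 [[0.6129, 0.1798, 0.0966], [0.6056, 0.1421, 0.0958]]
206 [[0.6091, 0.1808, 0.0951], [0.6023, 0.1427, 0.0964]]
214 [[0.6057, 0.1815, 0.0957], [0.5985, 0.1432, 0.0956]]
222 [[0.602, 0.1824, 0.095], [0.5947, 0.1436, 0.095]]
230 [[0.5984, 0.1832, 0.0952], [0.5909, 0.1442, 0.0949]]
238 [[0.5946, 0.1841, 0.0947], [0.5875, 0.1448, 0.0955]]
246 [[0.5906, 0.185, 0.0942], [0.5833, 0.1453, 0.0946]]
254 [[0.5872, 0.1857, 0.095], [0.5792, 0.1458, 0.0941]]
[-1.22947603  0.00165631  1.60920107]
```

View pics/w6.png

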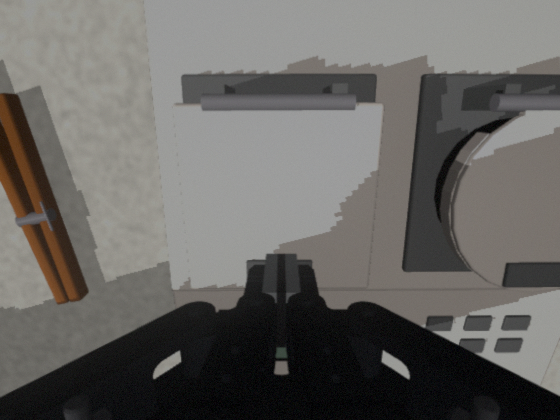

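The lid is visibly tilting in (slope of about 0.045) at around 2 N. I go on to the stop in half-millimetre steps.

Emit:
play_rows --grip '[0,0]' --pt "0.05 0 0" --pt "0.05 0 0" --yaw '[0,0]'

```text
time_s: 7.9
tcp_pos: [0.5753, 0.1687, 0.0754]
orientation: [-58.9, 90.0, 110.4]
force: [-0.6, 0.5, 1.7]
grip_width: 0.0003
```

Emit:
play_rows --grip '[0,0]' --pt "0.05 0 0" --pt "0.05 0 0" --yaw '[0,0]'

```text
time_s: 8.15
tcp_pos: [0.5753, 0.1687, 0.0752]
orientation: [-152.3, 90.0, 17.1]
force: [-3.0, -0.1, 6.5]
grip_width: 0.0002
```

Run:
```python
from h import *
s=read_state();print(s['time_s'],s['tcp_pos'],s['force'])
im,d=snapshot('wrist');k=calibration('wrist')
c=R.from_euler('z',-10.5,degrees=True).apply([1,0,0])
def slope(us,vs):
    P=np.array([pix2w('wrist',u,v,d[v,u],k) for u in us for v in vs if d[v,u]>0]);P=P[(P[:,2]>.085)&(P[:,2]<.105)]
    A=np.c_[P@c,P[:,1],np.ones(len(P))];return np.linalg.lstsq(A,P[:,2],rcond=None)[0][:2].round(4)
print('sq',slope(range(195,365,6),range(125,245,4)),'round',slope(range(480,555,5),range(140,250,4)))
```

```text
8.15 [0.57533942 0.16871483 0.07521228] [-3.03304245 -0.13163959  6.54423058]
sq [ 0.0616 -0.001 ] round [-0.0111  0.0012]
```

The lid is at its stop: slope 0.062 and force 6.5 N. Now I take the fingers away fast, up and forward.

Emit:
play_rows --grip '[0,0,0,0,0,0,0,0,0,0]' --pt "-4 0 2" --pt "-9 0 5" --pt "-13 0 9" --pt "-16 0 13" --pt "-18 0 17" --pt "-18 0 20" --pt "-18 0 20" --pt "-18 0 20" --pt "-18 0 20" --pt "-18 0 20" --yaw '[0,0,0,0,0,0,0,0,0,0]'

```text
time_s: 9.45
tcp_pos: [0.3791, 0.2054, 0.2546]
orientation: [37.4, 90.0, -153.3]
force: [0.4, 0.3, -0.3]
grip_width: 0.0002
```

Run:
```python
from h import *
s=read_state();print(s['time_s'],s['tcp_pos'],s['force'])
for c in ['scene','top']:
    im,d=snapshot(c);cv2.imwrite(f'pics/{c}7.png',im[:,:,::-1])
```

```text
9.45 [0.37908704 0.2053618  0.25455904] [ 0.3946726   0.28667112 -0.31171801]
```

View pics/scene7.png

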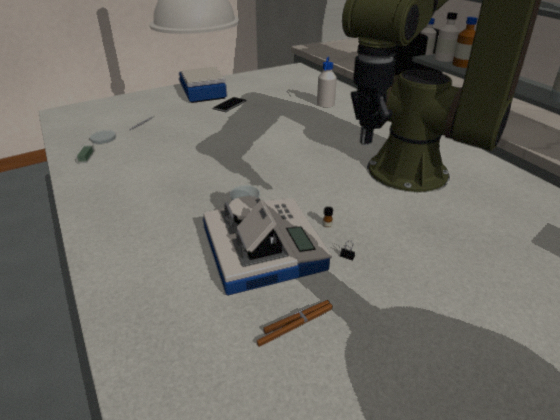

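The square lid is swinging up at about (258,228) and the arm is well clear. I'll wait for it to open fully and hold.

Emit:
play_rows --grip '[0,0,0,0,0,0,0,0,0,0]' --pt "0 0 0" --pt "0 0 0" --pt "0 0 0" --pt "0 0 0" --pt "0 0 0" --pt "0 0 0" --pt "0 0 0" --pt "0 0 0" --pt "0 0 0" --pt "0 0 0" --yaw '[0,0,0,0,0,0,0,0,0,0]'

```text
time_s: 10.8
tcp_pos: [0.3787, 0.2055, 0.2549]
orientation: [-142.6, 90.0, 26.8]
force: [-0.5, -0.2, -0.4]
grip_width: 0.0005
```

Emit:
play_rows --grip '[0,0,0,0,0,0,0,0,0,0]' --pt "0 0 0" --pt "0 0 0" --pt "0 0 0" --pt "0 0 0" --pt "0 0 0" --pt "0 0 0" --pt "0 0 0" --pt "0 0 0" --pt "0 0 0" --pt "0 0 0" --yaw '[0,0,0,0,0,0,0,0,0,0]'

```text
time_s: 12.05
tcp_pos: [0.3787, 0.2055, 0.2549]
orientation: [106.7, 90.0, -84.0]
force: [0.2, -0.2, 0.8]
grip_width: -0.0
```

```bash
cat > chk.py <<'E'
from h import *
s=read_state();print(s['time_s'])
for c in ['scene','top']:
    im,d=snapshot(c);cv2.imwrite(f'pics/{c}_{s["time_s"]:.2f}.png',im[:,:,::-1])
    for l in ['slide_port_lid_press','slide_port_lid_hinge','vial_port_lid_press','tube_clamp','binder_clip','dye_vial','glass_bowl']:
        for r in landmark_of(c,l)[:1]: print(c,l,np.round(r['at'],4),round(r['confidence'],2))
im,d=snapshot('scene');im0=cv2.imread('pics/scene0.png')
E
python3 chk.py; ls pics
```

```text
12.05
scene slide_port_lid_press [0.6278 0.1573 0.1716] 0.59
scene slide_port_lid_hinge [0.6514 0.1587 0.0996] 0.84
scene vial_port_lid_press [0.5553 0.0539 0.1044] 0.61
scene tube_clamp [ 0.624   0.3391 -0.003 ] 0.62
scene binder_clip [ 0.4133  0.2262 -0.006 ] 0.57
scene dye_vial [ 0.3873  0.1096 -0.0039] 0.66
scene glass_bowl [ 0.5316 -0.0845 -0.0026] 0.88
top slide_port_lid_press [0.6307 0.1628 0.1637] 0.7
top slide_port_lid_hinge [0.6489 0.1531 0.0951] 0.67
top vial_port_lid_press [0.55   0.0564 0.1037] 0.94
top binder_clip [ 0.4131  0.2278 -0.0022] 0.67
top dye_vial [ 0.624   0.3396 -0.0021] 0.7
top glass_bowl [ 0.5306 -0.0851 -0.0023] 0.59
s2.png
s3.png
s4.png
s5.png
scene0.png
scene7.png
scene_12.05.png
scened.npy
top0.png
top0z.png
top7.png
top_12.05.png
topd.npy
w1.png
w1d.npy
w1k
w3.png
w4.png
w5.png
w6.png
```

Emit:
play_rows --grip '[0,0,0,0,0,0,0,0,0,0]' --pt "0 0 0" --pt "0 0 0" --pt "0 0 0" --pt "0 0 0" --pt "0 0 0" --pt "0 0 0" --pt "0 0 0" --pt "0 0 0" --pt "0 0 0" --pt "0 0 0" --yaw '[0,0,0,0,0,0,0,0,0,0]'

```text
time_s: 14.15
tcp_pos: [0.3787, 0.2055, 0.2549]
orientation: [-134.8, 90.0, 34.6]
force: [-0.0, 0.7, 0.7]
grip_width: 0.0002
```

Emit:
play_rows --grip '[0,0,0,0,0,0,0,0,0,0]' --pt "0 0 0" --pt "0 0 0" --pt "0 0 0" --pt "0 0 0" --pt "0 0 0" --pt "0 0 0" --pt "0 0 0" --pt "0 0 0" --pt "0 0 0" --pt "0 0 0" --yaw '[0,0,0,0,0,0,0,0,0,0]'

```text
time_s: 15.4
tcp_pos: [0.3787, 0.2055, 0.2549]
orientation: [-67.1, 90.0, 102.3]
force: [-0.4, 0.8, 0.9]
grip_width: -0.0002
```

Run:
```python
from h import *
s=read_state();print(s['time_s'])
c='scene';k=calibration(c)
im,d=snapshot(c);im=np.ascontiguousarray(im[:,:,::-1])
a=cv2.imread('pics/scene_12.05.png');b=cv2.imread('pics/scene0.png')
f=lambda x:cv2.resize(x[170:350,190:370],None,fx=2.2,fy=3)
cv2.imwrite('pics/cmp.png',np.hstack([f(b),f(im)]))
print('moved px since 12.05:',(np.abs(cv2.GaussianBlur(im,(5,5),0).astype(int)-cv2.GaussianBlur(a,(5,5),0)).max(2)>25)[170:350,190:370].sum())
for l in ['slide_port_lid_press','slide_port_lid_hinge']: print(l,landmark_of(c,l)[:1])
t,_=snapshot('top')
for l in ['slide_port_lid_press','slide_port_lid_hinge']: print(l,landmark_of('top',l)[:1])
t0=cv2.imread('pics/top0.png');cv2.imwrite('pics/cmpt.png',np.hstack([t0[90:280,160:420],t[90:280,160:420,::-1]]))
```

```text
15.4
moved px since 12.05: 0
slide_port_lid_press [{'at': [0.6277, 0.158, 0.1707], 'confidence': 0.77}]
slide_port_lid_hinge [{'at': [0.6503, 0.1603, 0.0964], 'confidence': 0.97}]
slide_port_lid_press [{'at': [0.63, 0.1629, 0.1652], 'confidence': 0.94}]
slide_port_lid_hinge [{'at': [0.6486, 0.1548, 0.0984], 'confidence': 0.93}]
```

View pics/cmp.png

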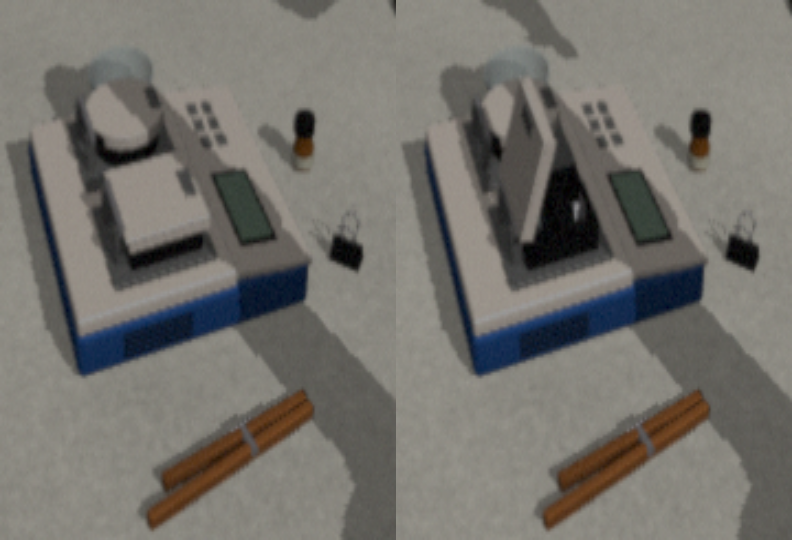

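View pics/cmpt.png

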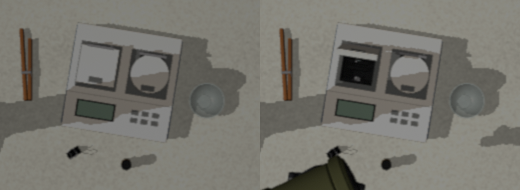

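The square lid stands open and hasn't moved for over 3 s, the round lid is shut, and the things on the bench are where they were.

```bash
python3 -c "
from bench import *
print(hand_in())"
```

```text
the job is handed in; nothing more can be done
None
```

I pressed the square lid's pad in once with shut fingers and it popped fully open. I then handed the job in; no verdict came back.

- **Press:** The lid met its stop at a slope of about 0.062 rad with 6.5 N on the tool. I drew the fingers up and forward straight away, and nothing touched the lid as it swung up.
- **Lid open:** The landmarks put it at about 1.25 rad. The scene pictures at 12.05 s and 15.4 s showed no change.
- **Everything else:** The round lid looks shut in both cameras. The clamp, clip, vial and bowl look unmoved in the before/after pictures.

**Checks that disagreed:**
- **Fingertip height:** The fingertips were about 40 mm higher than the stated "17 mm ahead of the TCP". Both cameras agreed on this, and contact came at TCP z of about 0.080 instead of 0.118. I went down by the pictures and the force reading.
- **Vial position:** In the last check the top camera found no tube clamp and reported the vial where the clamp lies. I put this down to a wrong detection; the scene camera and the pictures showed both in place.

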